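# Set and hold the column length gauge

## Task

Set the column length gauge on the bench: press its blue spring plunger down to its stop so that the leg springs out, then, with the orange cam lever still open, push the leg back by its crossbar until its yellow needle lines up with the red pointer. Holding the leg at that mark, squeeze the cam lever fully closed against the leg's black grip, and finish while still holding leg and lever there: do not let go at the end, because the lever alone does not keep the leg in place. Leave the red pointer, the steel column, the clamp block, the sample jar and the marker pen undisturbed.

Things in the scene. Friction and masses are not known exactly. Their poses are not given: they have to be found in the camera images.
- gauge: the gauge, fixed to the bench: grey base plate, top 10 mm above the table, x -81 to +61, y -180 to +110 mm; aluminium guide block x -22 to +22, y -170 to -70, 74 mm high; white scale strip, 16 mm high, x -75 to -62. Origin on the table, under the leg's slide axis. Own +y: the way the leg springs out; +x: the lever's side. Position and yaw vary
- plunger_top (a point): centre of the top of the blue plunger head (26 mm wide, a 16 mm wide flat on top), on the guide block at gauge x 0, y -110 mm, 100 mm above the table when up. Press straight down
- plunger (a joint): travel of the spring plunger in m: 0 up, 0.010 down at its stop; its spring gives about 2.4 N at the top and 5.4 N at the stop. Pressed more than about 6 mm it lets the leg go; it comes up again when released
- leg: sliding leg, axes as the gauge; origin at z 0 on the slide axis, in the +y face of its aluminium crossbar, where fingers push it back. Crossbar x -48 to +48, y -8 to 0, z 16 to 52 mm. In front stands the black grip block: y 0 to 62, z 22 to 66, outer face x -12. Origin parked at gauge y -54, sprung out at +31 mm, about 1 s after the plunger is pressed
- lever: orange cam lever on the leg, hinged on a vertical pin: origin on the pin, z 0, at leg x +4, y +58 mm. It runs 54 mm along its own -y towards the crossbar, z 29 to 65. Closed, its y is parallel to the leg's and its outer face at leg x +12. At the start open 0.28 to 0.36 rad (positive yaw from the leg), tip out to leg x +31 mm. Stays where left; closes with about 3 N at the tip
- leg_grip (a point): middle of the grip zone on the leg: leg x 0, y +12, z 45 mm, midway between the grip block's outer face and the closed lever's outer face, 24 mm apart along x. A spring pushes the leg towards gauge +y with 3 to 4.5 N all the time, so it runs out when let go; it moves only along gauge y
- leg_line (a point): tip of the yellow needle on the leg, at leg x -68.5, y -4 mm, z 19.5 mm; axes as the gauge
- mark_line (a point): length mark: centre of the red pointer (16 x 8 mm, 19 mm high, stiff on its strip, not to be shifted) at gauge x -68.5, z 19.5 mm; axes as the gauge. The leg is at the mark when leg_line and mark_line have the same gauge y, 30 to 62 mm out of the parked place (it springs out 85 mm); varies from start to start
- lc_column: bystander: steel chromatography column, 15 x 176 x 17 mm, lying; origin at the middle of its underside
- block_a: bystander: white grooved column clamp half, 34 x 75 x 14 mm; origin at the middle of its underside
- sample_jar: bystander: clear jar with light blue cap, 41 mm across, 53 mm high; origin at the middle of its underside
- marker: bystander: marker pen, white with blue cap, 13 x 124 x 15 mm, lying; origin at the middle of its underside

How it is judged:
On the way, in this order (a step that is already met when the one before it is completed fails the run):
1. the plunger is pressed down to its stop (at least 9 of its 10 mm) (value of joint plunger above 0.009 m), for 0.1 s.
2. the fingers hold the leg with its needle within 3 mm of the red pointer, the lever still open (y of leg_line in the frame of mark_line between -0.003 and 0.003 m and contact force between the fingers and leg above 1 N and angle between the y axis of lever and the y axis of leg, either way round above 0.2 rad), for 0.3 s.
At the end, for the whole second after the job is handed in: The lever is closed (within 0.05 rad of parallel to the leg), the needle is within 3 mm of the red pointer along the scale, the leg is at rest, and the fingers still squeeze: more than 3 N on the lever and more than 6 N in all on leg and lever (y of leg_line in the frame of mark_line between -0.003 and 0.003 m and angle between the y axis of lever and the y axis of leg, either way round below 0.05 rad and contact force between the fingers and lever above 3 N and contact force between the fingers and leg above 6 N and linear speed of leg below 0.01 m/s); the arm keeps its last pose, push and grip.
It fails at once if the red pointer is shifted (more than 3 mm) (distance of mark_line from where it was at the start of the episode above 0.003 m).
It fails at once if the lever is closed while the leg is more than 10 mm off the mark (angle between the y axis of lever and the y axis of leg, either way round below 0.1 rad and (y of leg_line in the frame of mark_line above 0.01 m or y of leg_line in the frame of mark_line below -0.01 m)).
It fails at once if the column, clamp block, jar or marker pen is disturbed (moved more than 15 mm) (distance of any of lc_column, block_a, sample_jar, marker from where it was at the start of the episode above 0.015 m).
It also fails if it takes over 42 s, if anything falls off the work surface, if the arm or the gripper's body presses on something with over 40 N, if the wrist force passes 120 N, or if a joint passes its speed limit or range.

## Robot

A 6-joint arm with a two-finger parallel gripper is mounted at the origin on a cart in front of the work surface, level with it; the furniture and walls round the work are solid. World frame = base frame: x ahead of the robot, y to its left, z up, the work surface at z = 0. Lengths are in m, angles in rad, forces in N, time in s.
With the tool pointing down it reaches from about 0.325 to 1 m from the base axis. Payload 5.1 kg.
Tool frame: the origin (TCP) lies midway between the tips of the shut fingers; the grasp point (between the pads) lies 19 mm behind it; z points along the fingers, y is the line along which they close (so a half turn about z gives the same grasp; the last joint's range is limited). The gripper opens to 85 mm and grips with 20 to 120 N. Pads are 22 mm wide; open, the fingers measure 114 mm over their backs; the gripper's body (76 mm by 85 mm) begins 54 mm behind the grasp point. The pads swing forward as they close: fully open they stand 13 mm farther back than shut.
Start: joints at [1.033, 0.124, 1.65, -0, 1.367, -0.083], TCP at [0.286, 0.584, 0.231] pointing down, gripper open.
Joint ranges: [-2.61, 2.61], [-1.02, 2.33], [0.03, 2.71], [-1.35, 4.49], [0.32, 2.68], [-2.91, 2.91]. Speed limits (rad/s): [2.57, 2.57, 3.14, 3.14, 3.14, 3.14].

## Interface

Orientations are given as a rotation vector (axis times angle).
In Python, from bench import bot, grab_frame, order gives the robot as it stands.
- The arm moves only by the shell command python3 -m jog 'ROWS'. ROWS is JSON, a list of rows, each a list of 5 numbers: the shift along the tool's x, y, z in cm, then the turn about the tool's z in rad, then the finger opening in cm, from 0 to 8.54. In form: [[tx, ty, tz, turn, gripper], ...]. A call has 1 to 10 rows; each row shifts and turns the commanded pose from where the row before left it, along the tool's axes as they then stand; what a row does not reach is not made up. A row lasts 1/12 s, in which the tool goes at most 41.7 mm and 7.16 degrees, less where a joint would pass 70% of its speed; a pose out of reach is approached as far as the arm can. A call is refused whole if a number of a shift passes 4.17 or a number of a turn 0.125, either way. A call with a gripper value outside its range is refused whole. The fingers move at their own pace and stop on an object; the grip force is fixed at half the most. Time passes only in rows, so rows that do not move let the fingers close. It gives the time, the measured TCP pose, the force, the opening and the grip force at its end, in the units of the state.
- bot.get_state(): the state, without advancing time (a new reading comes with each control period).
- grab_frame(name): name is "scene" or "side" or "wrist"; returns a dict with "pixels" (384x512x3 uint8, blue, green, red), "camera_matrix" (3x3 intrinsics, pixels), "rvec" (rotation vector, rad) and "tvec" (3), from world to camera coordinates, as OpenCV has them. Camera axes: x right, y down, z forward; pixel columns grow to the right and rows downward; lengths in m; the calibration is good to about 2 mm. A picture is of the moment at which its call begins. There is no depth.
- order.close_job(): hands the job in; it is judged then, once.
The state is a dict: "t": time; "qpos": joint angles; "qvel": joint speeds; "tau": joint torques, N m; "eef_pos": TCP position; "orientation": TCP orientation; "ft_force": force on the tool from outside, world axes, zero at the start; "wrist_torque": the same for the moment, N m; "grip_width": opening from 0.0 (shut) to 1.0 (fully open); "grip_force": force on a finger pad.
Only numpy, scipy, OpenCV 4.12 (cv2) and the standard library are available. Lean on these libraries where they do the work, as an engineer would, in place of code of your own. Each camera call takes 0.05 s, during which the arm holds its last target. There are 200 camera calls.

## Working session

There is one attempt and no reset: what is moved stays moved. The work goes in short steps, Python scripts to look and compute and a shell command to move; the robot and the scene stay as the last step left them, time stands still between calls to the robot, and variables do not carry over. Pictures are saved under pics/ and viewed, at most 10 in all, crops included, and the job is handed in when it is done.

```bash
ls; mkdir -p pics
python3 - <<'E'
from bench import bot, grab_frame
import cv2,numpy as np
s=bot.get_state();print(s)
for n in("scene","side","wrist"):
    f=grab_frame(n);cv2.imwrite(f"pics/{n}0.png",f["pixels"]);np.savez(f"pics/{n}0.npz",**{k:np.array(v) for k,v in f.items()})
    R=cv2.Rodrigues(np.array(f["rvec"]))[0];print(n,-R.T@np.array(f["tvec"]).ravel(),np.array(f["camera_matrix"]).ravel())
E
```

```text
pics
{'t': 0.0, 'qpos': array([ 1.03341562e+00,  1.24543207e-01,  1.65169064e+00, -7.68025426e-06,
        1.36750190e+00, -8.25890217e-02]), 'qvel': array([ 5.70523046e-04, -1.03842682e-03, -1.82881510e-05,  1.48685408e-03,
        4.93188673e-04, -8.77573495e-04]), 'tau': array([-2.83429281e-04, -4.23594940e+01, -3.65459275e+01, -4.59530543e-05,
        6.78919663e-03,  1.09093722e-05]), 'eef_pos': array([0.28523264, 0.58338528, 0.23001853]), 'orientation': array([-0.70809581, -3.06008697,  0.00320886]), 'ft_force': array([-0.40087633, -0.29227095,  0.03159341]), 'wrist_torque': array([-0.00608333,  0.00308722,  0.00516201]), 'grip_force': 0.0, 'grip_width': 0.9998318736003127}
scene [ 0.02925991 -0.6096733   0.80254725] [423.18273372   0.         259.36820161   0.         423.18273372
 185.23691963   0.           0.           1.        ]
side [0.52061197 1.00736588 0.84158157] [386.4968988    0.         257.42269686   0.         386.4968988
 195.22353945   0.           0.           1.        ]
wrist [0.22173809 0.61555285 0.37262846] [267.145869     0.         249.45800451   0.         267.145869
 189.33065803   0.           0.           1.        ]
```

View pics/scene0.png

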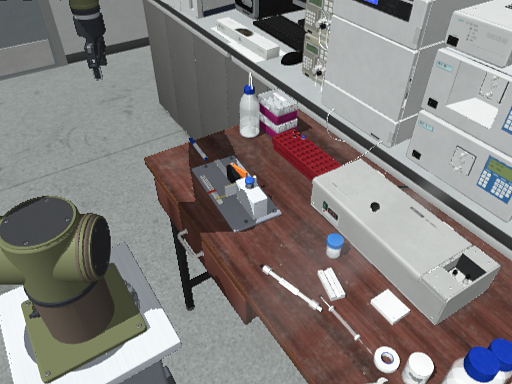

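View pics/side0.png

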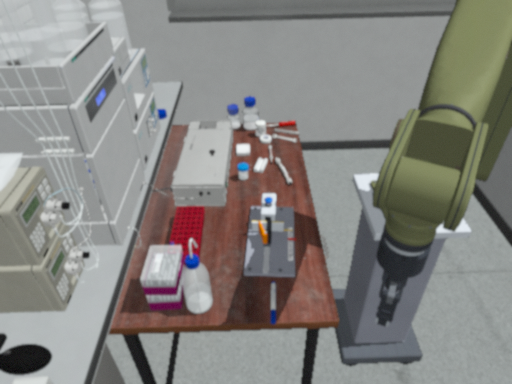

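Scene: the gauge is at about (235,190), with the blue plunger near (250,182) and the orange lever near (240,170). Side: the gauge is at about (270,240), the plunger near (268,205), and the marker pen near (273,300). I'll zoom in next.

```bash
cat > h.py <<'E'
import cv2,numpy as np
def load(n):
    return dict(np.load(f"pics/{n}.npz"))
def cast(f,uv,z):
    R=cv2.Rodrigues(f["rvec"])[0];c=-R.T@f["tvec"].ravel()
    d=R.T@np.linalg.inv(f["camera_matrix"])@np.array([uv[0],uv[1],1.])
    return c+d*(z-c[2])/d[2]
def proj(f,p):
    return cv2.projectPoints(np.array(p,float).reshape(-1,3),f["rvec"],f["tvec"],f["camera_matrix"],None)[0].reshape(-1,2)
def tri(fs,uvs):
    A=[];b=[]
    for f,uv in zip(fs,uvs):
        R=cv2.Rodrigues(f["rvec"])[0];c=-R.T@f["tvec"].ravel()
        d=R.T@np.linalg.inv(f["camera_matrix"])@np.array([uv[0],uv[1],1.]);d/=np.linalg.norm(d)
        P=np.eye(3)-np.outer(d,d);A.append(P);b.append(P@c)
    return np.linalg.lstsq(np.vstack(A),np.hstack(b),rcond=None)[0]
def mask(img,lo,hi):
    return cv2.inRange(cv2.cvtColor(img,cv2.COLOR_BGR2HSV),lo,hi)
def blobs(img,lo,hi,box,amin=3):
    m=mask(img,lo,hi);z=np.zeros_like(m);x0,y0,x1,y1=box;z[y0:y1,x0:x1]=m[y0:y1,x0:x1]
    n,l,s,c=cv2.connectedComponentsWithStats(z)
    return [(s[i,4],c[i].round(1),s[i,:4]) for i in range(1,n) if s[i,4]>=amin]
E
python3 - <<'E'
from h import *
a=load("scene0");b=load("side0")
B={"scene":(185,130,285,235),"side":(235,180,310,325)}
for n,f in(("scene",a),("side",b)):
    for c,lo,hi in(("blue",(100,120,60),(125,255,255)),("orange",(8,150,120),(20,255,255)),("yellow",(22,120,100),(35,255,255)),("red",(0,140,100),(5,255,255))):
        print(n,c,blobs(f["pixels"],lo,hi,B[n]))
x=cv2.resize(a["pixels"][130:235,180:290],None,fx=5,fy=5,interpolation=cv2.INTER_CUBIC)
y=cv2.resize(b["pixels"][185:290,235:310],None,fx=5,fy=5,interpolation=cv2.INTER_CUBIC)[:,:250+0]
y=cv2.resize(b["pixels"][190:285,240:302],None,fx=4,fy=5.526,interpolation=cv2.INTER_CUBIC)
cv2.imwrite("pics/z0.png",np.hstack([x,y[:525,:]]) if y.shape[0]>=525 else x)
E
```

```text
scene blue [(np.int32(21), array([191.6, 140.5]), array([189, 138,   6,   6], dtype=int32)), (np.int32(9), array([205.7, 158.4]), array([204, 157,   4,   4], dtype=int32)), (np.int32(63), array([249. , 180.4]), array([245, 177,   9,   8], dtype=int32))]
scene orange [(np.int32(91), array([239.7, 170.5]), array([232, 163,  15,  15], dtype=int32))]
scene yellow [(np.int32(7), array([222.1, 196.1]), array([220, 195,   5,   3], dtype=int32)), (np.int32(3), array([216.3, 198.3]), array([216, 198,   2,   2], dtype=int32))]
scene red [(np.int32(14), array([211.6, 190.9]), array([208, 189,   8,   5], dtype=int32))]
side blue [(np.int32(29), array([268. , 199.9]), array([265, 198,   7,   5], dtype=int32)), (np.int32(65), array([272.9, 316.6]), array([271, 310,   5,  14], dtype=int32))]
side orange [(np.int32(83), array([262.7, 233.6]), array([259, 223,   9,  21], dtype=int32))]
side yellow []
side red [(np.int32(4), array([294.8, 239. ]), array([294, 238,   2,   3], dtype=int32))]
```

View pics/z0.png

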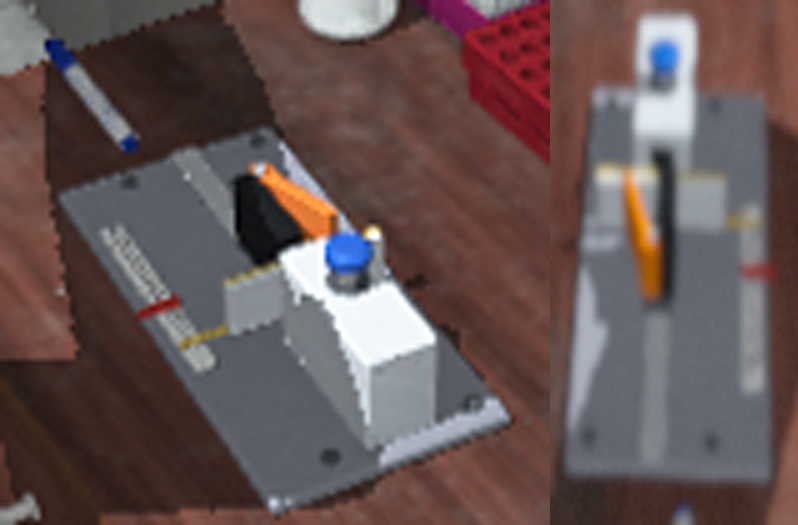

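The crop shows the gauge with its own +y roughly along world +y and its lever side along +x. The plate corners in the scene view are near (192,169), (234,155), (282,214) and (234,232), and the red pointer is near (212,191). I'll fit the plate pose from these.

```bash
cat >> h.py <<'E'
def fit2(L,W):
    L=np.array(L,float);W=np.array(W)[:,:2];l=L.mean(0);w=W.mean(0)
    a=L-l;b=W-w;th=np.arctan2((a[:,0]*b[:,1]-a[:,1]*b[:,0]).sum(),(a*b).sum())
    R=np.array([[np.cos(th),-np.sin(th)],[np.sin(th),np.cos(th)]]);t=w-R@l
    return th,R,t,np.linalg.norm((R@L.T).T+t-W,axis=1)
E
python3 - <<'E'
from h import *
from scipy.spatial.transform import Rotation as Ro
a=load("scene0");b=load("side0")
L=np.array([(-81,110),(61,110),(61,-180),(-81,-180)])/1e3
for f,C in((a,[(192,169.4),(233.6,155.4),(282,213.6),(234.4,232.4)]),(b,[(296.25,276.5),(244.25,275.4),(250.5,206.3),(293.75,207.2)])):
    th,R,t,e=fit2(L,[cast(f,c,.01) for c in C]);print(th,t.round(4),e.round(4))
    for n,p in (("pl",(0,-.11)),("legparked",(0,-.054)),("out",(0,.031))):print(n,(R@p+t).round(3))
p=tri((a,b),((249,180.4),(268,199.9)));print("plunger",p)
print("red",cast(a,(211.6,190.9),.0195),cast(b,(294.8,239),.0195))
Rt=Ro.from_rotvec([-0.70809581,-3.06008697,0.00320886]).as_matrix();print(Rt.round(3))
w=load("wrist0");Rc=cv2.Rodrigues(w["rvec"])[0].T;c=-Rc@w["tvec"].ravel()
print("cam in tool",Rt.T@(c-[.28523,.58338,.23002]),(Rt.T@Rc).round(3))
E
```

```text
-0.08184689617877357 [0.4837 0.2001] [0.0031 0.0013 0.0014 0.0005]
pl [0.475 0.09 ]
legparked [0.479 0.146]
out [0.486 0.231]
-0.07328225304136333 [0.485  0.2115] [0.0003 0.001  0.0013 0.0007]
pl [0.477 0.102]
legparked [0.481 0.158]
out [0.487 0.242]
plunger [0.47747666 0.09677692 0.09259757]
red [0.4112479  0.18786163 0.0195    ] [0.40320869 0.19416724 0.0195    ]
[[-0.898  0.439 -0.001]
 [ 0.439  0.898 -0.002]
 [ 0.    -0.002 -1.   ]]
cam in tool [ 0.071195    0.00070759 -0.14259824] [[-0.    -0.96  -0.279]
 [ 1.    -0.     0.   ]
 [-0.    -0.279  0.96 ]]
```

```bash
python3 -m jog '[[0,0,0,0.12,4],[0,0,0,0.12,2],[0,0,0,0.12,0],[0,0,0,0.12,0],[0,0,0,0.12,0],[0,0,0,0.12,0],[0,0,0,0.12,0],[0,0,0,0.12,0],[0,0,0,0.12,0],[0,0,0,0.116,0]]'; python3 -m jog '[[-2.94,1.43,0.5,0,0],[-2.94,1.43,0.5,0,0],[-2.94,1.43,0.5,0,0],[-2.94,1.43,0.5,0,0],[-2.94,1.43,0.5,0,0],[-2.94,1.43,0.5,0,0],[-2.94,1.43,0.5,0,0],[-2.94,1.43,0.5,0,0]]'; python3 -m jog '[[-2.94,1.43,0.5,0,0],[-2.94,1.43,0.5,0,0],[-2.94,1.43,0.5,0,0],[-2.94,1.43,0.5,0,0],[-2.94,1.43,0.5,0,0],[-2.94,1.43,0.5,0,0],[-2.94,1.43,0.5,0,0],[-2.94,1.43,0.5,0,0],[0,0,0,0,0],[0,0,0,0,0]]'
python3 - <<'E'
from bench import bot, grab_frame
import cv2,numpy as np
from scipy.spatial.transform import Rotation as Ro
s=bot.get_state();print(s["qpos"],s["ft_force"],Ro.from_rotvec(s["orientation"]).as_matrix().round(3))
f=grab_frame("wrist");np.savez("pics/w1.npz",**{k:np.array(v) for k,v in f.items()})
cv2.imwrite("pics/w1.png",cv2.resize(f["pixels"],(768,576)))
E
```

```text
t: 0.98
eef_pos: [0.2854, 0.5837, 0.2308]
orientation: [2.315, 2.124, -0.001]
ft_force: [0.5, -0.5, -0.1]
grip_width: -0.002
grip_force: 0.0
t: 1.65
eef_pos: [0.3808, 0.3387, 0.1908]
orientation: [2.308, 2.131, -0.001]
ft_force: [0.4, -1.2, -0.6]
grip_width: 0.0
grip_force: 0.0
t: 2.48
eef_pos: [0.476, 0.0953, 0.1507]
orientation: [-2.311, -2.126, 0.001]
ft_force: [0.0, -0.5, 0.6]
grip_width: 0.001
grip_force: 0.0
[ 8.69284568e-02 -1.82583216e-01  2.08885701e+00  2.32810949e-04
  1.23665131e+00  1.70217176e-01] [ 0.02919421 -0.54958018  0.61044306] [[ 0.083  0.997 -0.001]
 [ 0.997 -0.083  0.   ]
 [-0.    -0.001 -1.   ]]
```

View pics/w1.png

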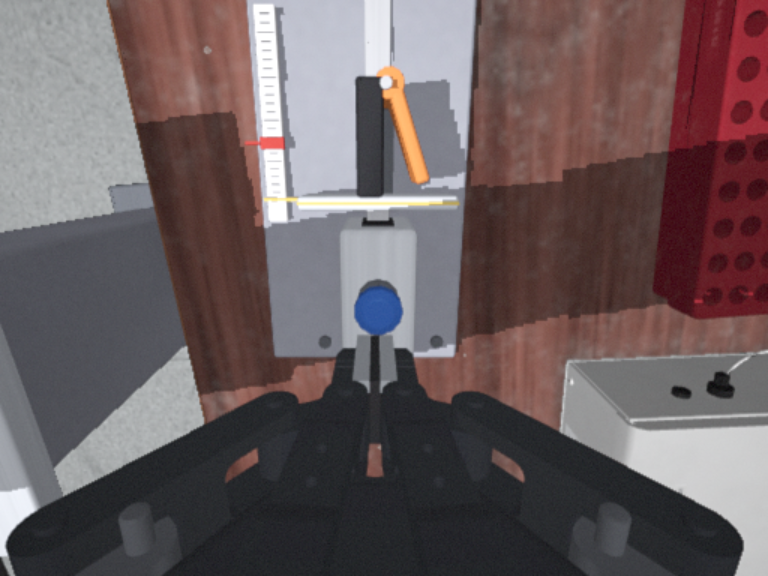

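The wrist view (at 1.5x) shows the plunger head at (378,310), the red pointer at (270,143), and the yellow needle line at (205–455,201). The black grip is at x 357–384, with the orange lever open to its right. I'll measure these now.

Run:
```python
from h import *
f=load("w1");im=f["pixels"]
bl=blobs(im,(100,120,50),(125,255,255),(200,170,310,250),30)[0];print("blue",bl,cast(f,bl[1],.1).round(4),cast(f,bl[1],.094).round(4))
g=im.astype(int)
for r in blobs(im,(0,150,120),(8,255,255),(155,80,200,115),8):print("red",r,cast(f,r[1],.019).round(4))
y=mask(im,(20,90,90),(35,255,255));ys,xs=np.nonzero(y[120:145,170:310]);ys+=120;xs+=170
print("yel",xs.min(),xs.max());
for lo,hi,z in((170,192,.0195),(205,305,.052)):
    k=(xs>=lo)&(xs<=hi)
    if k.sum()>3:
        p=np.polyfit(xs[k],ys[k],1);print(z,k.sum(),cast(f,(lo,np.polyval(p,lo)),z).round(4),cast(f,(hi,np.polyval(p,hi)),z).round(4))
o=blobs(im,(8,150,120),(20,255,255),(230,30,310,140),50);print("or",o)
# black grip block top outline z=.066
m=(im.max(2)<60).astype(np.uint8)[40:135,225:268];cs=max(cv2.findContours(m,cv2.RETR_EXTERNAL,cv2.CHAIN_APPROX_NONE)[0],key=cv2.contourArea)
r=cv2.minAreaRect(cs);b=cv2.boxPoints(r)+[225,40];print("grip",[cast(f,c,.066).round(4) for c in b])
# rail/plate edges by gray rows
for v in (20,60,100,150,180,215):
    row=im[v].astype(int);print(v,[ (u,row[u].tolist()) for u in (160,165,168,172,176,180,184,300,304,308,312,316)] if v==150 else '')
hs=cv2.cvtColor(im,cv2.COLOR_BGR2HSV)
for v in (170,180,190,200,210,225):
    k=np.nonzero(hs[v,150:340,1]<70)[0]+150;print(v,k.min(),k.max(),cast(f,(k.min(),v),.01)[:2].round(4),cast(f,(k.max()+1,v),.01)[:2].round(4))
```

```text
blue (np.int32(796), array([251.8, 206.4]), array([237, 191,  31,  32], dtype=int32)) [0.4777 0.0971 0.1   ] [0.4776 0.095  0.094 ]
red (np.int32(94), array([181. ,  94.6]), array([173,  92,  17,   7], dtype=int32)) [0.4168 0.1882 0.019 ]
red (np.int32(13), array([167.5,  95.4]), array([164,  95,   8,   2], dtype=int32)) [0.4036 0.1886 0.019 ]
yel 176 305
0.0195 24 [0.4004 0.1536 0.0195] [0.4224 0.1519 0.0195]
0.052 126 [0.4407 0.1504 0.052 ] [0.5291 0.1425 0.052 ]
or [(np.int32(362), array([270.4,  90.9]), array([255,  56,  31,  66], dtype=int32))]
grip [array([0.4775, 0.1525, 0.066 ]), array([0.4881, 0.2014, 0.066 ]), array([0.4949, 0.2   , 0.066 ]), array([0.4847, 0.151 , 0.066 ])]
20 
60 
100 
150 [(160, [52, 53, 84]), (165, [52, 56, 86]), (168, [49, 56, 83]), (172, [86, 94, 141]), (176, [213, 201, 198]), (180, [198, 186, 182]), (184, [135, 126, 124]), (300, [135, 126, 124]), (304, [138, 130, 127]), (308, [100, 93, 99]), (312, [49, 54, 73]), (316, [40, 47, 69])]
180 
215 
170 177 307 [0.3984 0.1131] [0.5396 0.1013]
180 178 306 [0.3978 0.1019] [0.5382 0.0902]
190 178 306 [0.396  0.0907] [0.5379 0.0788]
200 179 306 [0.3952 0.079 ] [0.5377 0.0672]
210 180 305 [0.3945 0.0672] [0.5363 0.0554]
225 181 307 [0.3928 0.0489] [0.5381 0.0368]
```

```bash
python3 -m jog '[[0.12,0.15,1.2,0,0],[0,0,1.2,0,0],[0,0,1.2,0,0],[0,0,1.1,0,0],[0,0,0.3,0,0],[0,0,0.3,0,0],[0,0,0.3,0,0],[0,0,0.3,0,0],[0,0,0.1,0,0]]'; python3 -m jog '[[0,0,0.1,0,0],[0,0,0.05,0,0],[0,0,0,0,0]]'
```

```text
t: 3.28
eef_pos: [0.4773, 0.0982, 0.0913]
orientation: [-2.308, -2.13, 0.001]
ft_force: [-2.8, 2.0, 3.9]
grip_width: 0.001
grip_force: 2.3
t: 3.53
eef_pos: [0.4776, 0.098, 0.0901]
orientation: [-2.308, -2.131, -0.0]
ft_force: [-3.5, 1.8, 5.3]
grip_width: -0.002
grip_force: 2.4
```

```bash
python3 -m jog '[[0,0,0.1,0,0],[0,0,0.05,0,0],[0,0,0,0,0],[0,0,0,0,0]]'
```

```text
t: 3.87
eef_pos: [0.4778, 0.098, 0.0899]
orientation: [-2.308, -2.131, -0.0]
ft_force: [-6.6, 1.3, 11.5]
grip_width: 0.002
grip_force: 5.9
```

```bash
python3 -m jog '[[0,0,-1.5,0,0],[0,0,-2.5,0,0],[0,0,-2.5,0,0],[2.6,0.007,0,0,1],[2.6,0.007,0,0,2],[2.6,0.007,0,0,3],[2.6,0.007,0,0,4],[2.6,0.007,0,0,6],[2.64,0.007,0,0,7.5],[0,0,0,-0.125,7.5]]';  python3 -m jog '[[0,0,0,-0.125,7.5],[0,0,0,-0.125,7.5],[0,0,0,-0.125,7.5],[0,0,0,-0.125,7.5],[0,0,0,-0.125,7.5],[0,0,0,-0.125,7.5],[0,0,0,-0.125,7.5],[0,0,0,-0.125,7.5],[0,0,0,-0.125,7.5],[0,0,0,-0.125,7.5]]'; python3 -m jog '[[0,0,0,-0.125,7.5],[0,0,0,-0.125,7.5],[0,0,0,-0.125,7.5],[0,0,0,-0.125,7.5],[0,0,0,-0.125,7.5],[0,0,0,-0.125,7.5],[0,0,0,-0.125,7.5],[0,0,0,-0.125,7.5],[0,0,0,-0.125,7.5],[0,0,0,-0.125,7.5]]'; python3 -m jog '[[0,0,0,-0.125,7.5],[0,0,0,-0.125,7.5],[0,0,0,-0.125,7.5],[0,0,0,-0.125,7.5],[0,0,0,-0.015,7.5],[0,0,0,0,7.5]]'
python3 - <<'E'
from bench import bot, grab_frame
import cv2,numpy as np
from scipy.spatial.transform import Rotation as Ro
s=bot.get_state();print(s["qpos"],s["ft_force"],s["grip_width"],Ro.from_rotvec(s["orientation"]).as_matrix().round(3))
f=grab_frame("wrist");np.savez("pics/w2.npz",**{k:np.array(v) for k,v in f.items()})
cv2.imwrite("pics/w2.png",cv2.resize(f["pixels"],(768,576)))
E
```

```text
t: 4.7
eef_pos: [0.4912, 0.257, 0.1532]
orientation: [2.165, 2.275, 0.004]
ft_force: [-0.6, -0.3, 0.4]
grip_width: 0.866
grip_force: 0.0
t: 5.53
eef_pos: [0.4911, 0.2534, 0.1529]
orientation: [0.422, 3.112, -0.0]
ft_force: [0.2, 1.1, -0.8]
grip_width: 0.875
grip_force: 0.0
t: 6.37
eef_pos: [0.4911, 0.2534, 0.1529]
orientation: [-1.478, 2.771, -0.002]
ft_force: [0.4, -0.2, 1.0]
grip_width: 0.883
grip_force: 0.0
t: 6.87
eef_pos: [0.4908, 0.2535, 0.153]
orientation: [-2.126, 2.312, -0.001]
ft_force: [-0.5, -0.2, 0.3]
grip_width: 0.877
grip_force: 0.0
[ 3.79779334e-01 -2.90293374e-02  1.94417721e+00 -5.29970499e-04
  1.22585752e+00 -2.67762110e+00] [-0.52987524 -0.15888034  0.27542684] 0.8768793486705075 [[-0.084 -0.996  0.001]
 [-0.996  0.084 -0.   ]
 [ 0.    -0.001 -1.   ]]
```

View pics/w2.png

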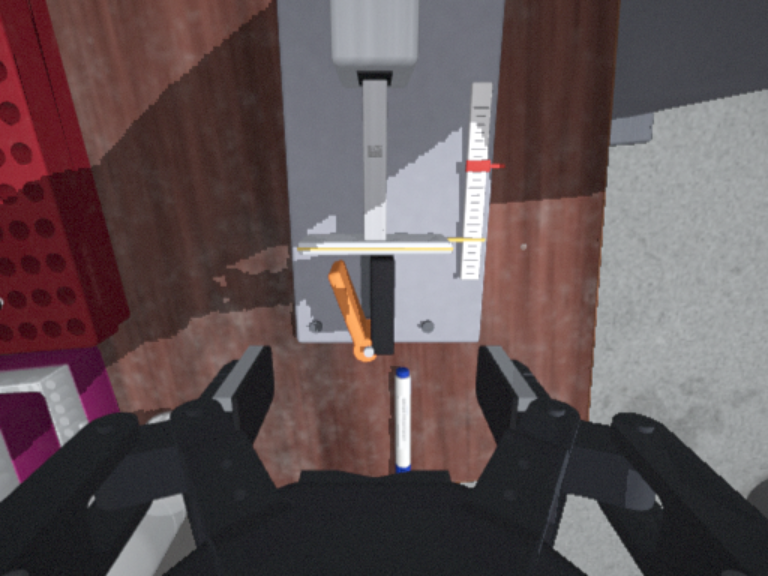

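The wrist view (at 1.5x) shows the leg sprung out. The crossbar runs from (298,247) to (452,247), the needle is at (467,240), and the red pointer is at (480,166). The grip block is at x 371–394, the lever is open, and the fingers straddle both.

```bash
cat > m.py <<'E'
from h import *
import sys
def meas(f,needle=(295,335)):
    im=f["pixels"];O=np.array([.487,.206]);s,c=-.0847,.9964
    G=lambda p:np.array([[c,s],[-s,c]])@(p[:2]-O)*1e3
    R=[b for b in blobs(im,(0,150,120),(8,255,255),(300,60,350,260),8)];
    for r in R:print("red",r[0],r[1],G(cast(f,r[1],.019)).round(1))
    y=mask(im,(20,90,90),(35,255,255));v,u=np.nonzero(y[90:300,needle[0]:needle[1]]);v=v+90.;u=u+needle[0]
    pts=np.array([G(cast(f,(a,b),.0195)) for a,b in zip(u,v)])
    k=(pts[:,0]<-50)&(pts[:,0]>-85)
    print("needle n",k.sum(),"x",pts[k,0].min().round(1),pts[k,0].max().round(1),"y mean",pts[k,1].mean().round(2))
    return G
E
python3 - <<'E'
from m import *
f=load("w2");G=meas(f);im=f["pixels"]
y=mask(im,(15,60,90),(40,255,255))[150:175,190:310];v,u=np.nonzero(y);print("bar ends",G(cast(f,(u.min()+190,165),.052)).round(1),G(cast(f,(u.max()+191,165),.052)).round(1))
for v in (185,200,215):
    row=im[v,215:285].max(1);k=np.nonzero(row<60)[0]+215;print(v,k.min(),k.max(),G(cast(f,(k.max()+1,v),.066)).round(1))
v,u=np.nonzero(mask(im,(8,150,120),(20,255,255)));i=(u<260);print("lever tip",G(cast(f,(u[i].min(),185),.065)).round(1), u[i].min(),v[i].min())
E
```

```text
red 123 [320.9 110.2] [-71.1 -23.9]
needle n 50 x -75.9 -50.1 y mean 26.35
bar ends [47.3 24.9] [-56.2  24.9]
185 247 261 [-11.4  40.2]
200 247 261 [-11.6  54.3]
215 247 261 [-11.8  68.9]
lever tip [27.  40.5] 219 174
```

```bash
python3 -m jog '[[0,0,2,0,7.5],[0,0,2.5,0,7.5],[0,0,2.5,0,7.5],[0,0,2.5,0,7.5],[0,0,1.5,0,7.5],[0,0,1.5,0,7.5],[0,0,0,0,7.5]]'; python3 -m jog '[[0.4,0,0,0,7.5],[0.6,0,0,0,7.5],[0.6,0,0,0,7.5],[0.6,0,0,0,7.5],[0.6,0,0,0,7.5],[0.6,0,0,0,7.5],[0.6,0,0,0,7.5],[0.6,0,0,0,7.5],[0,0,0,0,7.5]]'
cat > look.py <<'E'
import sys
from bench import bot, grab_frame
from m import *
s=bot.get_state();f=grab_frame("wrist");f={k:np.array(v) for k,v in f.items()};np.savez(f"pics/{sys.argv[1]}.npz",**f)
cv2.imwrite(f"pics/{sys.argv[1]}.png",cv2.resize(f["pixels"],(768,576)))
class _:pass
p=s["eef_pos"][:2]-np.array([.487,.206]);print("tcp gauge",(np.array([[.9964,-.0847],[.0847,.9964]])@p*1e3).round(1),s["eef_pos"].round(4),s["ft_force"].round(1),s["grip_width"],s["grip_force"],s["t"])
meas(f)
E
python3 look.py w3
```

```text
t: 7.5
eef_pos: [0.488, 0.2525, 0.0246]
orientation: [2.123, -2.308, -0.003]
ft_force: [0.3, 0.0, -0.2]
grip_width: 0.878
grip_force: 0.0
t: 8.25
eef_pos: [0.4875, 0.2069, 0.0293]
orientation: [-2.127, 2.31, -0.002]
ft_force: [0.7, 3.9, 1.5]
grip_width: 0.882
grip_force: 1.7
tcp gauge [0.4 1. ] [0.4875 0.2069 0.0293] [0.7 3.9 1.5] 0.8816641066068375 1.6927358508110046 8.25
needle n 15 x -52.3 -50.2 y mean -1.22
```

View pics/w3.png

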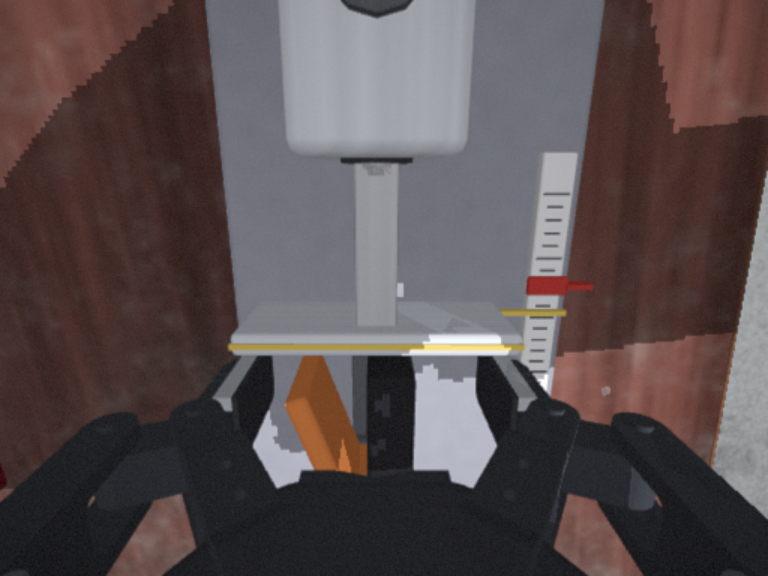

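The fingers are pushing the crossbar with the lever open. At 1.5x, the needle is at (540,313) and the red pointer at (548,286), so the leg still has about 9 mm to go.

```bash
cat > m2.py <<'E'
from h import *
def meas(f,needle=None):
    im=f["pixels"];O=np.array([.487,.206]);s,c=-.0847,.9964
    G=lambda p:np.array([[c,s],[-s,c]])@(p[:2]-O)*1e3
    for n,lo,hi,z in(("red",(0,140,70),(8,255,255),.019),("needle",(18,90,70),(38,255,255),.0195)):
        v,u=np.nonzero(mask(im,lo,hi)[150:270,335:400]);v=v+150.;u=u+335.
        P=np.array([G(cast(f,q,z)) for q in zip(u,v)]);k=abs(P[:,0]+68.5)<8;P=P[k]
        print(n,len(P),"x",P[:,0].mean().round(1),"y mean/min/max",P[:,1].mean().round(2),P[:,1].min().round(1),P[:,1].max().round(1))
E
sed -i 's/from m import/from m2 import/' look.py
python3 - <<'E'
from m2 import *
meas(load("w3"))
E
```

```text
red 299 x -68.6 y mean/min/max -24.4 -28.1 -20.7
needle 133 x -68.3 y mean/min/max -12.68 -14.5 3.4
```

```bash
sed -i 's/P\[:,1\].mean()/np.median(P[:,1])/' m2.py; python3 -m jog '[[0.3,0,0,0,7.5],[0.3,0,0,0,7.5],[0.3,0,0,0,7.5],[0,0,0,0,7.5]]'; python3 look.py w4
```

```text
t: 8.63
eef_pos: [0.4865, 0.1985, 0.0287]
orientation: [-2.128, 2.31, -0.001]
ft_force: [1.2, 3.8, 3.0]
grip_width: 0.878
grip_force: 1.8
tcp gauge [ 0.1 -7.5] [0.4865 0.1985 0.0287] [1.2 3.8 3. ] 0.8779970768688908 1.8008783273398876 8.6333
red 210 x -68.5 y mean/min/max -25.6 -28.2 -23.0
needle 113 x -68.2 y mean/min/max -21.34 -22.6 -5.5
```

```bash
python3 -m jog '[[0.15,0,0,0,7.5],[0.15,0,0,0,7.5],[0,0,0,0,7.5],[0,0,0,0,7.5]]'; python3 look.py w5; python3 -c "
import cv2;i=cv2.imread('pics/w5.png')[200:500,150:650];cv2.imwrite('pics/w5c.png',i)"
```

```text
t: 9.02
eef_pos: [0.4859, 0.1957, 0.0283]
orientation: [2.129, -2.31, 0.0]
ft_force: [1.7, 3.9, 2.8]
grip_width: 0.879
grip_force: 1.8
tcp gauge [ -0.3 -10.3] [0.4859 0.1957 0.0283] [1.7 3.9 2.8] 0.8786928303515339 1.8350375157206145 9.0167
red 160 x -68.7 y mean/min/max -26.08 -28.0 -20.9
needle 113 x -67.9 y mean/min/max -24.34 -25.6 -7.8
```

View pics/w5c.png

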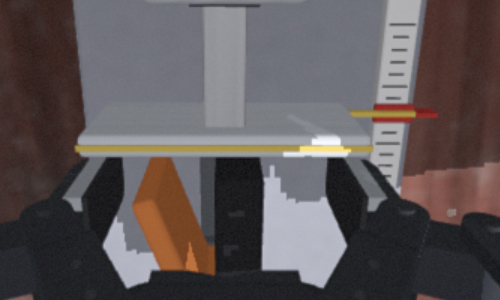

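The needle now lies over the middle of the red pointer (needle y −24.3, pointer −24.4 mm), with the lever open and 3.9 N of contact. I'll hold there, then close stepwise.

```bash
python3 -m jog '[[0,0,0,0,7.5],[0,0,0,0,7.5],[0,0,0,0,7.5],[0,0,0,0,7.5],[0,0,0,0,7.5]]'; python3 -m jog '[[0,0,0,0,6.8],[0,0,0,0,6.2],[0,0,0,0,5.6],[0,0,0,0,5],[0,0,0,0,4.5],[0,0,0,0,4.5],[0,0,0,0,4.5]]'; python3 look.py w6
```

```text
t: 9.48
eef_pos: [0.4858, 0.1958, 0.0283]
orientation: [-2.129, 2.31, -0.0]
ft_force: [2.2, 4.0, 1.0]
grip_width: 0.874
grip_force: 1.8
t: 10.07
eef_pos: [0.4865, 0.196, 0.0288]
orientation: [-2.128, 2.309, -0.001]
ft_force: [2.2, 3.7, 3.3]
grip_width: 0.53
grip_force: 4.8
tcp gauge [  0.3 -10.1] [0.4865 0.196  0.0288] [2.2 3.7 3.3] 0.5295044086969712 4.759702105075121 10.0667
red 156 x -68.5 y mean/min/max -26.22 -28.2 -20.4
needle 112 x -68.0 y mean/min/max -23.87 -25.2 -8.0
```

```bash
python3 -m jog '[[0,0,0,0,4],[0,0,0,0,3.5],[0,0,0,0,3.1],[0,0,0,0,2.8],[0,0,0,0,2.8],[0,0,0,0,2.8]]'; python3 look.py w7
```

```text
t: 10.62
eef_pos: [0.4857, 0.1959, 0.0283]
orientation: [2.129, -2.31, -0.0]
ft_force: [0.3, 4.6, 4.4]
grip_width: 0.334
grip_force: 3.8
tcp gauge [ -0.4 -10.2] [0.4857 0.1959 0.0283] [0.3 4.6 4.4] 0.3336570306781913 3.7592196464538574 10.6167
red 156 x -68.6 y mean/min/max -26.17 -27.8 -20.7
needle 110 x -68.2 y mean/min/max -24.13 -25.4 -8.3
```

```bash
python3 -m jog '[[0,0,0,0,2.4],[0,0,0,0,2.0],[0,0,0,0,1.5],[0,0,0,0,1],[0,0,0,0,0],[0,0,0,0,0],[0,0,0,0,0],[0,0,0,0,0]]'; python3 look.py w8; python3 -c "
import cv2;i=cv2.imread('pics/w8.png')[200:560,150:650];cv2.imwrite('pics/w8c.png',i)"
```

```text
t: 11.33
eef_pos: [0.4855, 0.196, 0.0285]
orientation: [2.128, -2.311, -0.001]
ft_force: [-2.3, 3.6, 7.1]
grip_width: 0.258
grip_force: 61.8
tcp gauge [ -0.6 -10.1] [0.4855 0.196  0.0285] [-2.3  3.6  7.1] 0.2576151333350842 61.83264948427677 11.3333
red 159 x -68.5 y mean/min/max -26.33 -28.3 -20.6
needle 113 x -68.1 y mean/min/max -23.99 -25.3 -8.1
```

View pics/w8c.png

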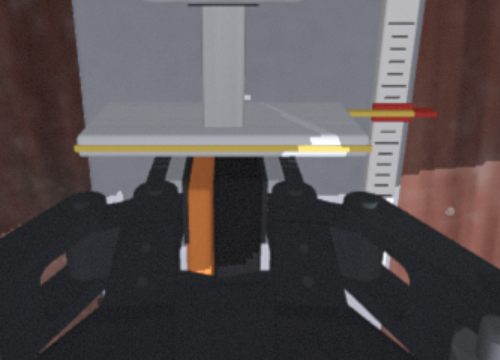

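The lever lies parallel against the grip, the pads squeeze with about 62 N, and the needle is still over the pointer (0.4 mm off). I'll run a short steadiness check, then hand in.

```bash
python3 -m jog '[[0,0,0,0,0],[0,0,0,0,0],[0,0,0,0,0],[0,0,0,0,0],[0,0,0,0,0],[0,0,0,0,0]]'; python3 look.py w9; python3 -c "
from bench import order;print(order.close_job())"
```

```text
t: 11.88
eef_pos: [0.4856, 0.1959, 0.0285]
orientation: [2.128, -2.311, -0.001]
ft_force: [-2.5, 4.3, 7.3]
grip_width: 0.26
grip_force: 61.8
tcp gauge [ -0.6 -10.1] [0.4856 0.1959 0.0285] [-2.5  4.3  7.3] 0.2596956239950739 61.829631105065346 11.8833
red 159 x -68.6 y mean/min/max -25.73 -27.6 -20.6
needle 113 x -68.1 y mean/min/max -23.99 -25.3 -8.1
the job is handed in; nothing more can be done
None
```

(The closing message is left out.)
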